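# Index the ink carousel to the ointment jar and latch it

## Task

Turn the ink carousel by the bar handle on its centre column until the one wide, squat jar (all the other containers are slim dropper bottles) stands at the front, directly facing the latch and clicked into its detent. Then swing the latch fully in, so that its blade points straight at the column through the gap in the carousel's rim and locks it. Do not push about or knock over any of the other things on the table and tray.

Things in the scene. Friction and masses are not known exactly. Their poses are not given: they have to be found in the camera images.
- handle (a point): Centre of the black bar handle on the carousel's column, on the turning axis, 161 mm above the table. Bar 100 mm long (this frame's x), 16 mm wide (y), 22 mm high, this point at mid height; the column below is a 12 mm rod. Handle and containers are fixed to the turntable and turn with it; this frame's -x points from the axis to the squat jar. The containers reach 130 mm above the table.
- jar (a point): Centre of the lid of the squat jar (51 mm diameter, top 78 mm above the table), 62 mm from the turning axis, at one of six stations 60 degrees apart; the other five hold slim dropper bottles (31 mm diameter, 85 mm tall). The aluminium turntable is 220 mm in diameter, its top 40 mm above the table; its low rim (58 mm above the table) has a gap in front of each station.
- jar_home (a point): fixed point on the carousel's base, the place where jar must come: 62 mm from the turning axis towards the latch. Its frame: +x from the latch towards the turning axis, z up.
- carousel (a joint): Turntable angle (rad), counterclockwise from above positive, turns without end; 0 or any multiple of 2 pi = jar at the front facing the latch. A spring plunger clicks into a notch every 60 degrees: it draws the turntable in from within 8 degrees of a notch and pushes it away from 8 to 17 degrees; farther off it stays where it is left. Takes up to 0.3 N m.
- latch (a joint): angle of the latch (rad), clockwise from above positive; 0 = open (blade lies across the front, clear of the carousel), 1.571 = fully in against its stop (blade points at the turning axis). It stays where it is left and takes 0.12 N m to turn; its blade runs against the rim when the carousel is not at a station.
- latch_grip (a point): Middle of the black wing grip on the latch, on its upright pivot 140 mm from the carousel's axis at the front of the base, 76 mm above the table. Wing 56 mm long (this frame's y), 12 mm thick (x), from 59 to 85 mm above the table. The frame turns with the latch; +y points along the blade to its tip.
- blade_tip (a point): tip of the steel latch blade (14 mm wide, 10 mm thick), 44 mm from the latch's pivot, 49 mm above the table
- ink_a: loose dropper bottle, 33 mm diameter, 94 mm tall, standing on the tray; origin at the centre of its underside
- ink_b: loose dropper bottle, 33 mm diameter, 84 mm tall, standing on the tray; origin at the centre of its underside
- tape_a: black roll of tape lying flat on the tray, 68 mm diameter, 24 mm high; origin at the centre of its underside
- tape_b: white roll of tape lying flat on the table near the carousel, 68 mm diameter, 20 mm high; origin at the centre of its underside
- cap_block: black ink-cap block on the tray, 100 x 45 x 14 mm; origin at the centre of its underside
- pen: tattoo pen lying on the tray, about 140 mm long (along x), 26 mm thick; origin on its underside
- wash_bottle: white wash bottle standing on the table, 56 mm diameter, 150 mm tall; origin at the centre of its underside
- tray: shallow steel tray, 300 x 220 x 22 mm, does not move; origin at the centre of its underside

How it is judged:
By the outcome, as a careful person would: the job done as asked, in the order asked, and still so for the second after the job is handed in, with the robot touching nothing.
It also fails if it takes over 67 s, if anything falls off the work surface, if the arm or the gripper's body presses on something with over 40 N, if the wrist force passes 120 N, or if a joint passes its speed limit or range.

## Robot

A 6-joint arm with a two-finger parallel gripper is mounted at the origin on the work surface. World frame = base frame: x ahead of the robot, y to its left, z up, the work surface at z = 0. Lengths are in mm, angles in rad, forces in N, time in s.
With the tool pointing down it reaches from about 350 to 975 mm from the base axis. Payload 7.1 kg.
Tool frame: the origin (TCP) lies on the front face of the gripper's body, between the roots of the fingers; the fingertips stand 80 mm ahead of it and the grasp point (between the pads) lies 61 mm ahead of it (env.tips_ahead is the distance from the TCP to the fingertips, in mm); z points along the fingers, y is the line along which they close (so a half turn about z gives the same grasp; the last joint's range is limited). The gripper opens to 88 mm and grips with 3 to 60 N. Pads are 20 mm wide; open, the fingers measure 115 mm over their backs; the gripper's body (75 mm by 178 mm) begins 61 mm behind the grasp point.
Start: joints at [1.149, 0.423, 1.63, -0, 1.089, -0.019], TCP at [244.965, 574.976, 302.675] pointing down, gripper open.
Joint ranges: [-3, 3], [-0.9, 2.11], [0.09, 2.58], [-1.31, 4.45], [0.11, 2.69], [-2.54, 2.54]. Speed limits (rad/s): [2.39, 2.39, 3.01, 3.14, 3.14, 3.14].

## Interface

Orientations are given as a unit quaternion [x, y, z, w].
In Python, from station import env, set_gripper, viewer, workorder gives the robot as it stands. Calls block until the motion is done:
- env.reach(position, orientation): joint-space move of the TCP to a pose.
- env.move_l(position, rot=None, rate=150, f_stop=None): straight line of the TCP; rot=None keeps the orientation; rate is the mean speed in mm/s. With f_stop (N) it stops when the force on the tool has changed by that much, and returns True; else False.
- env.move_joints(angles): joint-space move.
- set_gripper(opening): finger opening in mm; the grip force is fixed at half the most; returns when the fingers have stopped.
- env.hold(seconds).
- env.ik(position, orientation): joint angles nearest the present ones, or None.
- env.read_state(): the state.
- viewer.camera(name): name is "scene" or "top" or "wrist"; returns the picture (384x512x3 uint8, blue, green, red); there is no depth.
- viewer.camera_params(name): a dict with "fx", "fy", "cx", "cy" (pixels), "pose" (4x4, takes a point from camera to world coordinates); the wrist camera has in their place "tool_from_camera" (4x4, takes a point from camera to tool coordinates, whose origin is the TCP and whose axes are the flange's). Camera axes: x right, y up, looking along -z (the intrinsics and any distortion apply to the point x, -y, -z); pixel columns grow to the right and rows downward; lengths in mm; the calibration is good to about 2 mm. The wrist camera is an equidistant fisheye: a pixel r from the principal point sees the ray r / f radians off the axis. A picture is of the moment at which its call begins: read the wrist's pose just before it. camera_params takes no time and is no camera call.
A pose or a line that the arm cannot do raises env.IKError and nothing moves.
- workorder.sign_off(): hands the job in; it is judged then, once.
The state is a dict: "time_s": time; "qpos": joint angles; "dq": joint speeds; "tau": joint torques, N m; "tool_pos": TCP position; "orientation": TCP orientation; "force": force on the tool from outside, world axes, zero at the start; "wrist_torque": the same for the moment, N m; "width": finger opening in mm; "grip_force": force on a finger pad.
Only numpy, scipy, OpenCV 4.12 (cv2) and the standard library are available. Lean on these libraries where they do the work, as an engineer would, in place of code of your own. Each camera call takes 0.05 s, during which the arm holds its last target. There are 200 camera calls.

## Working session

There is one attempt and no reset: what is moved stays moved. The work goes in short steps, each a Python script; the robot and the scene stay as the last script left them, time stands still between calls to the robot, and variables do not carry over. Pictures are saved under pics/ and viewed, at most 10 in all, crops included, and the job is handed in when it is done.

```bash
ls; mkdir -p pics; python3 - <<'E'
from station import env, set_gripper, viewer, workorder
import cv2, numpy as np
for n in ("scene","top"):
    cv2.imwrite(f"pics/{n}0.png",viewer.camera(n))
    p=viewer.camera_params(n); print(n,p['fx'],p['fy'],p['cx'],p['cy'],{k:v for k,v in p.items() if k not in('fx','fy','cx','cy','pose')});print(np.round(p['pose'],3))
s=env.read_state();print(s['time_s'],s['orientation'])
print(viewer.camera_params("wrist"))
E
```

```text
pics
scene 352.1373150278554 352.1373150278554 251.42056874544616 193.68032719705573 {}
[[ 1.800000e-01 -5.910000e-01  7.860000e-01  1.217756e+03]
 [ 9.840000e-01  9.700000e-02 -1.530000e-01 -1.121020e+02]
 [ 1.400000e-02  8.000000e-01  5.990000e-01  6.125860e+02]
 [ 0.000000e+00  0.000000e+00  0.000000e+00  1.000000e+00]]
top 357.6647181160822 357.6647181160822 257.109893524676 191.05498083086562 {}
[[-2.100000e-02  9.950000e-01 -9.700000e-02  4.844170e+02]
 [-1.000000e+00 -1.900000e-02  2.400000e-02  2.124500e+01]
 [ 2.200000e-02  9.800000e-02  9.950000e-01  1.081444e+03]
 [ 0.000000e+00  0.000000e+00  0.000000e+00  1.000000e+00]]
0.1 [ 2.00032805e-01  9.79788933e-01 -7.04243117e-04 -1.68512505e-04]
{'fx': 297.3186396354542, 'fy': 297.3186396354542, 'cx': 257.91017967163475, 'cy': 190.13051830774475, 'tool_from_camera': array([[ 1.53296089e-03,  9.58088846e-01,  2.86467126e-01,
         7.86475426e+01],
       [ 9.99998008e-01, -1.10254065e-03, -1.66380676e-03,
         3.09186406e-02],
       [-1.27823305e-03,  2.86469106e-01, -9.58088627e-01,
        -8.29920534e+01],
       [ 0.00000000e+00,  0.00000000e+00,  0.00000000e+00,
         1.00000000e+00]])}
```

View pics/scene0.png

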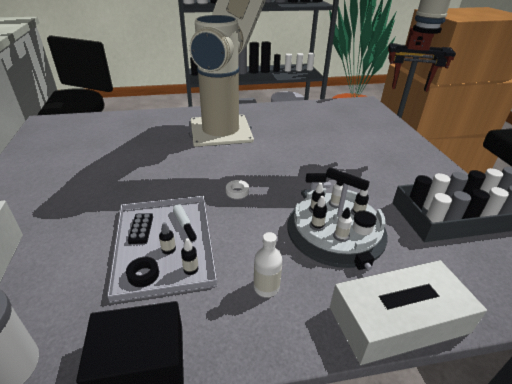

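View pics/top0.png

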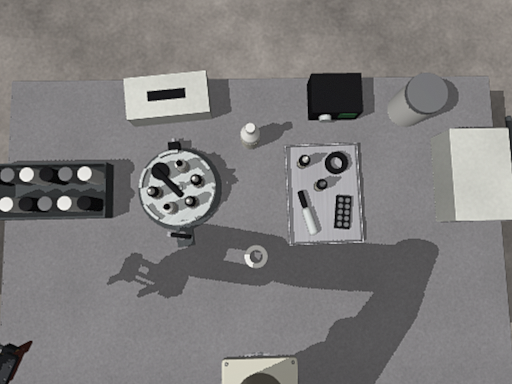

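```bash
python3 - <<'E'
import cv2, numpy as np
a=cv2.imread("pics/top0.png")[130:250,120:240];b=cv2.imread("pics/scene0.png")[160:280,275:395]
f=lambda i:cv2.resize(i,None,fx=3.3,fy=3.3,interpolation=cv2.INTER_CUBIC)
cv2.imwrite("pics/z.png",np.hstack([f(a),f(b)]))
E
```

```text
(no output)
```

View pics/z.png

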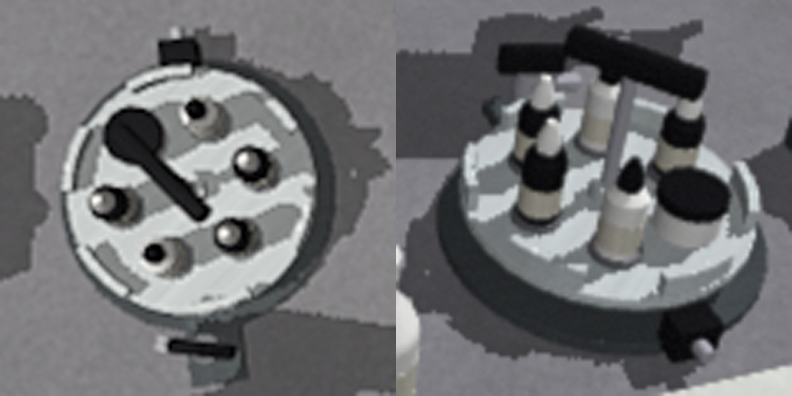

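```bash
cat > h.py <<'E'
from station import env, set_gripper, viewer, workorder
import cv2, numpy as np
from scipy.spatial.transform import Rotation as R
def ray(p,uv):
    u,v=(uv[0]-p['cx'])/p['fx'],(uv[1]-p['cy'])/p['fy']
    if 'pose' in p: d=np.array([u,-v,-1.]);T=p['pose']
    else:
        r=np.hypot(u,v)+1e-12; d=np.array([u/r*np.sin(r),-v/r*np.sin(r),-np.cos(r)]);T=p['T']
    return T[:3,3],T[:3,:3]@d
def onz(p,uv,z):
    o,d=ray(p,uv); return (o+d*(z-o[2])/d[2])
def wrist():
    s=env.read_state();p=dict(viewer.camera_params("wrist"));im=viewer.camera("wrist")
    T=np.eye(4);T[:3,:3]=R.from_quat(s['orientation']).as_matrix();T[:3,3]=s['tool_pos']
    p['T']=T@p['tool_from_camera'];return im,p
def down(yaw): # tool z down, tool y (closing axis) at world angle yaw
    y=np.array([np.cos(yaw),np.sin(yaw),0]);z=np.array([0,0,-1.]);return R.from_matrix(np.c_[np.cross(y,z),y,z]).as_quat()
E
python3 - <<'E'
from h import *
p=viewer.camera_params("top")
q=lambda u,v,z:print((u,v),z,np.round(onz(p,(120+u/3.3,130+v/3.3),z),1))
im=cv2.imread("pics/top0.png")
q(108,118,172);q(205,215,172);q(133,135,78);q(168,345,85);q(236,353,85);q(180,50,60);q(66,190,58);q(318,180,58);q(190,65,58);q(190,310,58)
c=env.read_state()
w=down(0);print(R.from_quat(c['orientation']).as_matrix().round(2))
E
```

```text
(108, 118) 172 [643.5 265.  172. ]
(205, 215) 172 [566.6 190.2 172. ]
(133, 135) 78 [644.9 268.9  78. ]
(168, 345) 85 [466.2 237.2  85. ]
(236, 353) 85 [458.4 180.7  85. ]
(180, 50) 60 [722.3 232.7  60. ]
(66, 190) 58 [601.  331.2  58. ]
(318, 180) 58 [605.6 113.4  58. ]
(190, 65) 58 [709.3 224.4  58. ]
(190, 310) 58 [495.2 224.3  58. ]
[[-0.92  0.39 -0.  ]
 [ 0.39  0.92 -0.  ]
 [ 0.   -0.   -1.  ]]
```

```bash
python3 - <<'E'
from h import *
q=down(np.radians(20)); 
for yaw in (-43,20,96):
    j=env.ik([602,223,300],down(np.radians(yaw))); print(yaw,None if j is None else np.round(j,3))
env.reach([545,217,420],q)
im,p=wrist(); cv2.imwrite("pics/w1.png",im); np.save("w1T.npy",p['T']); print(env.read_state()['time_s'],env.read_state()['qpos'])
E
```

```text
-43 [ 0.336  0.451  1.592 -0.     1.098  1.087]
20 [ 0.336  0.451  1.592 -0.     1.098 -0.013]
96 [ 0.336  0.451  1.592 -0.     1.098 -1.339]
1.9083 [3.60255244e-01 2.54552661e-01 1.59537417e+00 2.22769854e-04
 1.29230811e+00 9.55844054e-03]
```

View pics/w1.png

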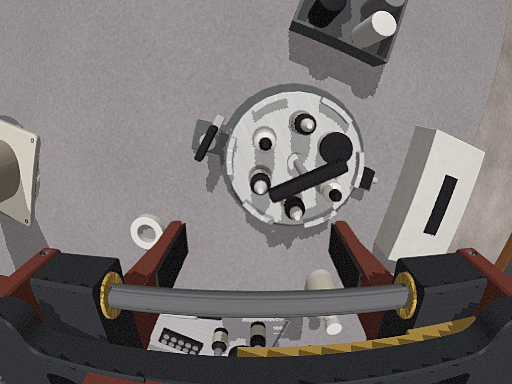

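```bash
cat >> h.py <<'E'
def comp(mask,near):
    n,l,st,ct=cv2.connectedComponentsWithStats(mask.astype(np.uint8)); i=1+np.argmin(np.hypot(*(ct[1:]-near).T)+1e3*(st[1:,4]<20)); return l==i
def pts(p,mask,z): 
    v,u=np.nonzero(mask); return np.array([onz(p,(a,b),z)[:2] for a,b in zip(u,v)])
def rect(P):
    c,s,a=cv2.minAreaRect(P.astype(np.float32)); b=cv2.boxPoints((c,s,a)); e=b[1]-b[0],b[2]-b[1]; e=max(e,key=lambda x:np.hypot(*x))
    return np.round(c,1),np.round(s,1),round(float(np.degrees(np.arctan2(e[1],e[0])))%180,1)
def circ(P):
    A=np.c_[2*P,np.ones(len(P))]; s=np.linalg.lstsq(A,(P**2).sum(1),rcond=None)[0]; return s[:2].round(1),round(float(np.sqrt(s[2]+s[:2]@s[:2])),1)
E
python3 - <<'E'
from h import *
im=cv2.imread("pics/w1.png");p=dict(viewer.camera_params("wrist"));p['T']=np.load("w1T.npy")
g=im.max(2)
wing=comp(g<45,(207,142));print("wing",wing.sum(),rect(pts(p,wing,80)))
blk=g<45
# bar strip
v,u=np.nonzero(blk); a=np.array([270,195.]);b=np.array([350,165.]);d=(b-a)/np.hypot(*(b-a));w=np.c_[u,v]-a
m=(abs(w@[-d[1],d[0]])<7)&(w@d>-6)&(w@d<np.hypot(*(b-a))+8)
P=np.array([onz(p,(x,y),172)[:2] for x,y in zip(u[m],v[m])]);print("bar",rect(P))
lid=blk.copy().astype(np.uint8);lid=cv2.morphologyEx(lid,cv2.MORPH_OPEN,cv2.getStructuringElement(2,(17,17)))
lid=comp(lid,(335,147));Q=pts(p,lid,78);print("lid",Q.mean(0),rect(Q))
br=(g>150).astype(np.uint8);br[240:]=0;br=cv2.morphologyEx(br,cv2.MORPH_CLOSE,np.ones((9,9)));c=max(cv2.findContours(br[:, :365],0,2)[0],key=cv2.contourArea)
h=cv2.convexHull(c)[:,0];H=np.array([onz(p,x,58)[:2] for x in h]);
for _ in range(4):
    cc,r=circ(H);e=abs(np.hypot(*(H-cc).T)-r);H=H[e<max(2,1.5*np.median(e))]
print("rim",cc,r,len(H))
o=cv2.resize(im[80:250,180:380],None,fx=4,fy=3.5,interpolation=2) 
o=cv2.resize(im[85:235,185:385],None,fx=4,fy=4,interpolation=cv2.INTER_CUBIC);cv2.imwrite("pics/z2.png",o)
E
```

```text
wing 295 (array([465.8, 214.1]), array([56.8, 11.9]), 81.6)
bar (array([604.1, 231.4]), array([105. ,  16.8]), 41.6)
lid [743.93517107 100.80861756] (array([745.8, 100.5]), array([ 33.7, 101.3]), 136.8)
rim [328.8 207. ] 382.0 6
```

View pics/z2.png

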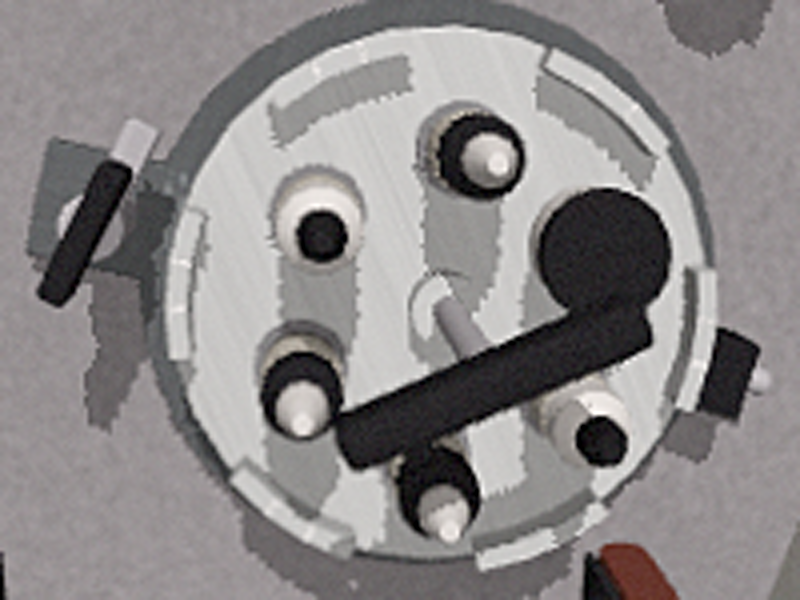

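```bash
python3 - <<'E'
from h import *
p=dict(viewer.camera_params("wrist"));p['T']=np.load("w1T.npy");t=viewer.camera_params("top")
print(p['T'][:3,3].round(0))
def fit(P,ccw,lid):
    A=circ(P);c=A[0];a=np.degrees(np.unwrap(np.arctan2(*(P-c).T[::-1])));st=a-np.arange(1,6)*60*ccw
    print(A,st.round(1),"jar ang",st.mean()%360); d=lid[:2]-c;print("lid",lid,np.hypot(*d),np.degrees(np.arctan2(d[1],d[0])))
W=[(497,160),(322,235),(302,422),(447,525),(602,440)]
Wz=lambda u,z:onz(p,(185+u[0]/4,85+u[1]/4),z)[:2]
Tz=lambda u,z:onz(t,(120+u[0]/3.3,130+u[1]/3.3),z)[:2]
for z in(120,125):fit(np.array([Wz(u,z) for u in W]),1,Wz((604,253),78))
Tt=[(107,203),(153,253),(230,232),(247,163),(195,108)]
for z in(120,125):fit(np.array([Tz(u,z) for u in Tt]),1,Tz((133,135),78))
print("collar",Wz((437,303),42), "bar ends",[Wz(u,172).round(1) for u in((340,445),(643,320))])
print("wing ends W",[Wz(u,85).round(1) for u in((117,165),(55,300))],"far block",Wz((735,365),60),Tz((180,50),60))
E
```

```text
[518. 292. 503.]
(array([602.4, 228.8]), 61.3) [42.3 42.5 46.  46.8 46.7] jar ang 44.85539957689353
lid [647.14247003 273.08715321] 62.95427359802119 44.70697950326876
(array([601.3, 229.6]), 60.5) [42.3 42.5 45.9 46.8 46.7] jar ang 44.85212167270789
lid [647.14247003 273.08715321] 63.18753479268918 43.489656075070286
(array([599.7, 222.8]), 60.4) [46.8 41.9 45.3 43.4 46.1] jar ang 44.72889565436164
lid [644.89652252 268.85044068] 64.52417170708456 45.53617650718216
(array([599.1, 221.8]), 60.0) [46.8 42.  45.4 43.4 46.1] jar ang 44.73577280223856
lid [644.89652252 268.85044068] 65.65870424294492 45.77374475290806
collar [602.36337577 228.37847911] bar ends [array([567.6, 197.2]), array([637.5, 263.5])]
wing ends W [array([470.6, 241.9]), array([464.7, 188.2])] far block [722.4639993  251.29595583] [722.33278381 232.72301202]
```

```bash
python3 - <<'E'
from h import *
env.reach([601,226,300],down(np.radians(-45)))
im,p=wrist(); np.save("w2T.npy",p['T']);cv2.imwrite("pics/w2.png",im)
s=viewer.camera("scene");cv2.imwrite("pics/scene1.png",s)
cv2.imwrite("pics/z3.png",np.hstack([im[:,60:460],cv2.resize(s[130:280,250:400],(384,384),interpolation=cv2.INTER_CUBIC)]))
print(env.read_state()['time_s'],env.read_state()['qpos'],p['T'][:3,3])
E
```

```text
3.05 [3.41587986e-01 4.49944616e-01 1.59165982e+00 4.25524169e-05
 1.09882404e+00 1.12556789e+00] [656.75153795 282.28653896 383.31466214]
```

View pics/z3.png

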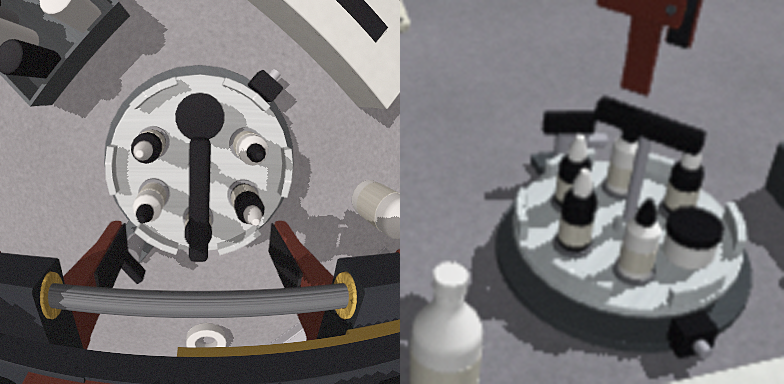

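```bash
python3 - <<'E'
from h import *
im=cv2.imread("pics/w2.png");p=dict(viewer.camera_params("wrist"));p['T']=np.load("w2T.npy");g=im.max(2)
for r in(150,180,210,240,255):
    c=np.nonzero(g[r,240:285]<50)[0]+240;print(r,c.min(),c.max(),onz(p,((c.min()+c.max())/2,r),172).round(1))
c=g[225:275,260];print(c)
lid=comp(cv2.morphologyEx((g<50).astype(np.uint8),cv2.MORPH_OPEN,cv2.getStructuringElement(2,(25,25))),(260,117))
print("lid",pts(p,lid,78).mean(0),rect(pts(p,lid,78)))
Z=lambda u,z:onz(p,u,z)[:2]
P=np.array([Z(u,123) for u in((203,152),(201,214),(315,216),(317,153))]);print(P.round(1),P.mean(0))
print("end",Z((260,260),172),Z((260,136),172))
s=viewer.camera_params("scene");S=lambda u,z:onz(s,(250+(u[0]-400)/2.56,130+u[1]/2.56),z)[:2].round(1)
# scene: lid centre, bar top-edge ends, wing ends
print("scene lid",S((694,228),78),"wing", S((546,112),85),S((592,113),85),"bar",S((602,100),172),S((705,134),172))
E
```

```text
150 250 269 [634.3 258.2 172. ]
180 250 269 [618.6 242.4 172. ]
210 249 268 [601.5 226.3 172. ]
240 247 269 [583.4 208.6 172. ]
255 249 267 [573.9 198.9 172. ]
[ 31  32  24  35  30  38  33  36  33  32  32  31  38  39  38  35  35  23
  27  38  27  35  32  33  31  25  30  43  42  51  41  46  34  46  40  28
  49 173 171 164 161 161 160 165 166 168 165 166 166 168]
lid [571.15148633 449.89906256] (array([571.1, 449.5]), array([35.4, 49.1]), 116.1)
[[592.2 287.2]
 [546.9 248.7]
 [622.5 170.8]
 [664.1 214.7]] [606.41023766 230.37036812]
end [571.70926542 194.4237978 ] [641.63525066 265.16676803]
scene lid [656.2 267.1] wing [461.3 187.9] [471.  235.7] bar [575.3 194.6] [640.8 263.5]
```

```bash
python3 - <<'E'
from h import *
env.move_l([604.1,228.9,300]);print(env.move_l([604.1,228.9,222],f_stop=15))
set_gripper(0);s=env.read_state();print(s['width'],s['grip_force'],s['force'].round(1) if hasattr(s['force'],'round') else s['force'])
f0=np.array(s['force']);q=np.array(s['qpos']);w0=q[5]
for k in range(1,8):
    q[5]=w0-np.radians(20*k);env.move_joints(q);s=env.read_state();f=np.array(s['force'])-f0
    print(20*k,np.round(f,1),np.round(s['wrist_torque'],2),round(s['width'],1),s['time_s'])
    if np.linalg.norm(f)>30:break
E
```

```text
False
15.843989472382265 29.968248903751373 [ 1.4 -1.5 -0.6]
20 [-1.8  1.   1.3] [-0.02  0.13  0.23] 15.7 5.4917
40 [-2.   2.2  1.6] [ 0.01  0.26 -0.03] 15.8 5.9167
60 [-3.9  2.8  2.7] [0.07 0.38 0.01] 15.5 6.3417
80 [-5.   1.5  4.3] [0.15 0.64 0.25] 15.8 6.7667
100 [-7.4  2.6  5.1] [0.06 0.75 0.05] 16.0 7.1917
120 [-5.9  1.3  5.2] [ 0.12  0.8  -0.05] 15.8 7.6167
140 [-7.4  1.1  4.9] [-0.    0.83  0.24] 16.1 8.0417
```

Turned 140° with small forces. Release, rise and check the click and the latch.

```bash
python3 - <<'E'
from h import *
set_gripper(40);env.hold(0.3);env.move_l([604.1,228.9,330]);
env.reach([560,225,420],down(np.radians(20)))
im,p=wrist(); np.save("w3T.npy",p['T']);cv2.imwrite("pics/w3.png",im)
cv2.imwrite("pics/z4.png",cv2.resize(im[65:235,165:385],None,fx=3.5,fy=3.5,interpolation=cv2.INTER_CUBIC))
print(env.read_state()['time_s'])
E
```

```text
11.05
```

View pics/z4.png

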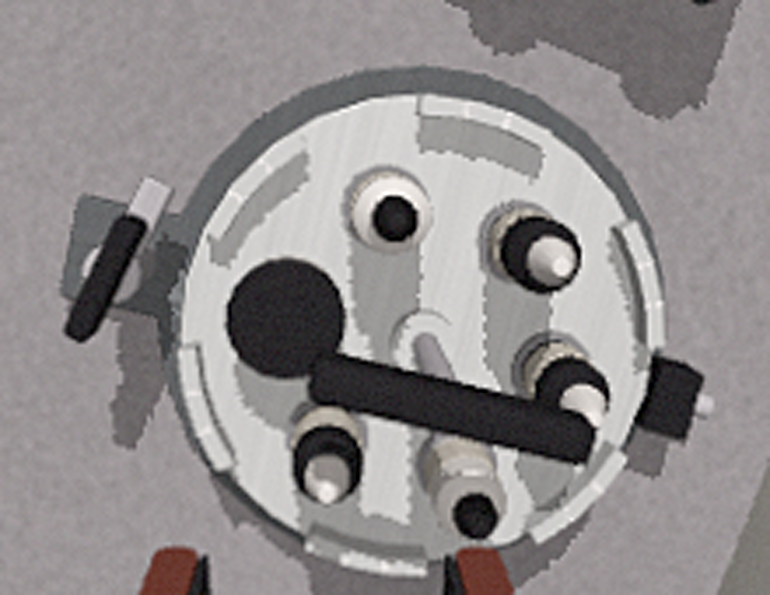

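```bash
python3 - <<'E'
from h import *
im=cv2.imread("pics/w3.png");p=dict(viewer.camera_params("wrist"));p['T']=np.load("w3T.npy");g=im.max(2)
W=lambda u,z:onz(p,(165+u[0]/3.5,65+u[1]/3.5),z)[:2]
wing=comp(g<45,(195,145));wr=rect(pts(p,wing,80));print("wing",wr)
lid=W((286,318),78);A=circ(np.array([W(u,123) for u in((326,482),(475,516),(585,405),(553,258),(396,216))]))
ang=lambda a:np.degrees(np.arctan2(a[1],a[0]))
c=A[0];print("axis",A,"collar",W((423,343),42),"lid",lid,ang(c-lid),"pivot->axis",ang(c-wr[0]),"bar",ang(W((585,440),172)-W((320,375),172)))
P=np.array([W(u,123) for u in((326,482),(475,516),(585,405),(553,258),(396,216))])-c
a=np.degrees(np.unwrap(np.arctan2(P[:,1],P[:,0])));print(a-np.arange(1,6)*60)
print("block",W((680,385),60),"tip",W((152,188),54), "pivot base",W((118,270),50))
E
```

```text
wing (array([466.2, 213.8]), array([57.2, 12.7]), 81.0)
axis (array([601.9, 231.7]), 60.3) collar [606.13518797 227.31688998] lid [543.40252925 223.1287711 ] 8.335837097304774 pivot->axis 7.514424350574642 bar 6.296847153409695
[-173.13140452 -173.429091   -172.36428786 -174.41957411 -174.46874638]
block [720.95545302 254.27783762] tip [470.09850707 253.22095615] pivot base [466.65191258 213.46375192]
```

```bash
cat > push.py <<'E'
from h import *
P=np.array([466.,213.]);al=np.radians(7);Z=143
Ra=np.array([[np.cos(al),-np.sin(al)],[np.sin(al),np.cos(al)]])
def tool(deg,extra=0,z=Z):
    t=np.radians(deg);u=np.array([np.cos(t),np.sin(t)]);n=np.array([-u[1],u[0]])
    c=(18+10*np.sin(t))*u+(6+10*abs(np.sin(t))+13.5*abs(np.cos(t))+extra)*n
    return [*(P+Ra@c),z]
E
python3 - <<'E'
from push import *
q=down(np.radians(97));set_gripper(0)
env.reach(tool(75,20,260),q);print(env.move_l(tool(75,20),f_stop=10))
f0=np.array(env.read_state()['force'])
for d in [78,*range(70,-1,-7),0]:
    hit=env.move_l(tool(d),rate=30,f_stop=25);s=env.read_state();f=np.array(s['force'])-f0
    print(d,hit,np.round(f,1),s['time_s'])
    if hit:break
E
```

```text
False
78 False [-1.3  0.6  0. ] 14.6333
70 False [-4.3 -2.2  1.9] 14.8917
63 False [-3.1 -2.  -0.8] 15.1417
56 False [-3.3 -0.3 -2.2] 15.4
49 False [-2.8 -0.7 -1.7] 15.6583
42 False [ 1.3  0.1 -0.6] 15.9167
35 False [0.2 2.2 0.1] 16.1833
28 False [-0.6  4.1  1.2] 16.45
21 False [-0.5  2.9  2.6] 16.7167
14 False [0.5 2.4 2.8] 16.9833
7 False [-0.2  3.5  2.7] 17.25
0 False [0.6 2.6 1.3] 17.5167
0 False [0.7 0.8 1.5] 17.7667
```

```bash
python3 - <<'E'
from push import *
q=down(np.radians(97))
print(env.move_l(tool(0,-8),rate=8,f_stop=13));s=env.read_state();print(np.array(s['tool_pos'])-tool(0),np.round(s['force'],1))
env.move_l(tool(0,25),rate=60);env.move_l(tool(0,25,300))
env.reach([560,225,420],down(np.radians(20)))
im,p=wrist(); np.save("w4T.npy",p['T']);cv2.imwrite("pics/w4.png",im)
cv2.imwrite("pics/z5.png",cv2.resize(im[65:235,165:385],None,fx=3.5,fy=3.5,interpolation=cv2.INTER_CUBIC))
wing=comp(im.max(2)<45,(195,145));print(rect(pts(p,wing,80)),env.read_state()['time_s'])
E
```

```text
True
[ 1.70513039 -4.31664718  0.10910002] [-0.6  4.   0.6]
(array([465.9, 214.7]), array([57.1, 13.9]), 5.7) 21.5417
```

View pics/z5.png

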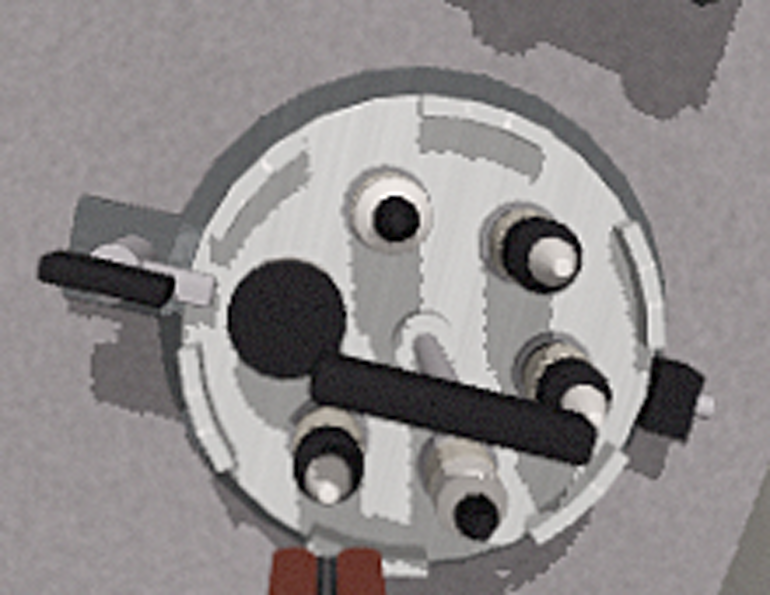

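```bash
python3 - <<'E'
from push import *
q=down(np.radians(97))
env.reach(tool(0,25,300),q);env.move_l(tool(0,25),f_stop=10);env.move_l(tool(0,0),rate=60,f_stop=15)
print(env.move_l(tool(0,-10),rate=6,f_stop=22));s=env.read_state();print((np.array(s['tool_pos'])-tool(0)).round(2),np.round(s['force'],1))
env.hold(.2);s=env.read_state();print((np.array(s['tool_pos'])-tool(0)).round(2),np.round(s['force'],1))
env.move_l(tool(0,25),rate=60);env.move_l(tool(0,25,300))
env.reach([560,225,420],down(np.radians(20)))
im,p=wrist();wing=comp(im.max(2)<45,(195,145));print(rect(pts(p,wing,80)),env.read_state()['time_s'])
a=cv2.imread("pics/w4.png");print(np.abs(a[65:200,165:370].astype(int)-im[65:200,165:370]).mean())
E
```

```text
True
[ 0.6  -4.67  0.02] [-1.5  4.6  1.7]
[ 0.61 -4.64  0.02] [-2.   4.2  2.1]
(array([466.1, 214.7]), array([56.8, 13.9]), 5.7) 28.8833
2.565408009635652
```

The wing stayed at 5.7° when I pushed it again with more force. It is against its stop and in line with the column, so I'm handing in.

```bash
python3 -c "
from station import workorder
print(workorder.sign_off())"
```

```text
the job is handed in; nothing more can be done
None
```

I turned the carousel until the squat jar faced the latch at its detent, then swung the latch in against its stop so the blade points at the column through the rim gap. Last images agree to about 1–2°. I handed the job in at about 29 s, with the arm clear.

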